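# Tuck the spill rail under the counter glass and hold it down

### The arm

A 6-joint arm with a two-finger parallel gripper is mounted at the origin on the work surface. World frame = base frame: x ahead of the robot, y to its left, z up, the work surface at z = 0. Lengths are in m, angles in rad, forces in N, time in s.
With the tool pointing down it reaches from about 0.275 to 0.85 m from the base axis. Payload 5.2 kg.
Tool frame: the origin (TCP) lies between the finger pads; the fingertips stand 14 mm ahead of it and the grasp point (between the pads) lies 5 mm behind it; z points along the fingers, y is the line along which they close (so a half turn about z gives the same grasp; the last joint's range is limited). The gripper opens to 85 mm and grips with 20 to 120 N. Pads are 22 mm wide; open, the fingers measure 114 mm over their backs; the gripper's body (76 mm by 85 mm) begins 54 mm behind the grasp point. The pads swing forward as they close: fully open they stand 13 mm farther back than shut.
Start: joints at [1.06, 0.259, 1.535, -0, 1.348, -0.203], TCP at [0.167, 0.524, 0.245] pointing down, gripper open.
Joint ranges: [-3.14, 3.14], [-0.91, 2.08], [0.19, 2.58], [-1.22, 4.36], [0.22, 2.71], [-3.12, 3.12]. Speed limits (rad/s): [2.57, 2.57, 3.14, 3.14, 3.14, 3.14].

### API

Orientations are given as a 3x3 rotation matrix whose columns are the frame's x, y, z axes.
In Python, from rig import * gives the robot as it stands.
- The arm moves only by the shell command python3 -m pendant 'ROWS'. ROWS is JSON, a list of rows, each a list of 7 numbers: the shift along the world's x, y, z in cm, then the turn, a rotation vector about the world's x, y, z in rad, then the opening, from 0 (shut) to 1 (fully open). A call has 1 to 20 rows; each row shifts and turns the commanded pose from where the row before left it; what a row does not reach is not made up. A row lasts 1/10 s, in which the tool goes at most 50 mm and 8.59 degrees, less where a joint would pass 70% of its speed; a pose out of reach is approached as far as the arm can. A call with a gripper value outside its range is refused whole. The fingers move at their own pace and stop on an object; the grip force is fixed at half the most. Time passes only in rows, so rows that do not move let the fingers close. It gives the time, the measured TCP pose, the force, the opening and the grip force at its end, in the units of the state.
- sense(): the state, without advancing time (a new reading comes with each control period).
- get_image(name): name is "scene" or "top"; returns the picture (400x640x3 uint8, blue, green, red); there is no depth.
- calibration(name): a dict with "intrinsics" (3x3 intrinsics, pixels), "D" ([k1, k2, p1, p2, k3] as OpenCV has them; the pictures are not rectified), "pose" (4x4, takes a point from camera to world coordinates). Camera axes: x right, y down, z forward; pixel columns grow to the right and rows downward; lengths in m; the calibration is good to about 2 mm. A picture is of the moment at which its call begins. calibration takes no time and is no camera call.
- hand_in(): hands the job in; it is judged then, once.
The state is a dict: "t": time; "joints": joint angles; "dq": joint speeds; "joint_efforts": joint torques, N m; "ee_pos": TCP position; "ee_rot": TCP orientation; "force": force on the tool from outside, world axes, zero at the start; "wrist_torque": the same for the moment, N m; "gripper_width": opening from 0.0 (shut) to 1.0 (fully open); "gripper_force": force on a finger pad.
Only numpy, scipy, OpenCV 4.12 (cv2) and the standard library are available. Lean on these libraries where they do the work, as an engineer would, in place of code of your own. Each camera call takes 0.05 s, during which the arm holds its last target. There are 200 camera calls.

### The job

Fit the aluminium spill rail to the loose glass top of the cupping counter: without lifting the glass or pushing it out of place, tuck the free edge of the rail's flat flange about 25 mm under the glass's front edge (the one with the adhesive band) along its whole length, the rail's ends in line with the sheet's corners. Press the rail flat onto the counter with about a kilogram's weight and finish still holding it pressed down with the gripper while the adhesive grabs. Leave the cups, bean boat and pitcher undisturbed.

Things in the scene. Friction and masses are not known exactly. Their poses are not given: they have to be found in the camera images.
- table: The fixed white counter top, level; origin at its middle; its surface is the work surface at z = 0.
- spill_rail: Loose aluminium rail, 320 mm long (y), 0.2 to 0.4 kg, flat on the counter left or right of the glass. Upright upstand along its front, 12 mm thick (x -6 to +6 mm), 32 mm high over the counter: grip it across its thickness. From its foot a flange 3 mm thick runs out to x = +66 mm: the free edge. Origin: mid-length, underside, below the upstand's middle; z up, x from upstand to free edge.
- rail_edge_left (a point): Corner of the flange's free edge at the rail's +y end, on the underside (66, 160, 0 mm in the rail's frame).
- rail_edge_right (a point): Corner of the flange's free edge at the rail's -y end, on the underside (66, -160, 0 mm in the rail's frame).
- glass_sheet: Loose clear glass sheet, greenish edges, 340 mm deep (x), 320 mm wide (y), 1.6 kg, on four black rubber bumpers: glass from 6 to 12 mm above the counter, air below. Origin: on the counter under the middle of the front edge; x points under the glass, away from the robot, y along the edge to the left. With the rail fitted the rail's axes are parallel to these, its origin at about (-41, 0, 0) mm.
- bumper_left (a point): Centre of the foot of the front left bumper (60, 135, 0 mm in the sheet's frame), 20 mm across: the space under the front edge is free for 50 mm, so a flange tucked 25 mm stays clear of the bumpers, and 35 mm of flange stays open between upstand and glass for a finger.
- bumper_right (a point): Centre of the foot of the front right bumper (60, -135, 0 mm in the sheet's frame), 20 mm across.
- glass_corner_left (a point): Top of the glass at the left end of its front edge (0, 160, 12 mm in the sheet's frame).
- glass_corner_right (a point): Top of the glass at the right end of its front edge (0, -160, 12 mm in the sheet's frame).
- glass_middle (a point): Centre of the top of the glass (170, 0, 12 mm in the sheet's frame).
- adhesive_bed: Thin grey band of slow-grabbing mounting adhesive on the counter, 58 by 310 mm, about 1 mm high, along the front edge of the glass; only to be seen: it neither blocks nor sticks in the simulation. Origin as the glass sheet's; the band goes from x = -46 to +12 mm.
- cup_a: Cupping glass full of coffee, 76 mm across the rim, 82 mm high, 0.3 kg, standing on the glass 110 mm or more behind the front edge; origin at the centre of its foot. To be left alone.
- cup_b: A second such cupping glass of coffee on the glass sheet, beside the first. To be left alone.
- sample_boat: Blue fluted paper boat of coffee beans, about 120 mm across and 30 mm high, on the counter on the other side from the rail; origin at the centre of its foot. To be left alone.
- pitcher: Steel pitcher, 100 mm across, 115 mm high, with a handle, standing on the counter to the right of the glass; origin at the centre of its foot. To be left alone.

How it is judged:
By the outcome, as a careful person would: the job done as asked, in the order asked, and still so for the second after the job is handed in, while the arm keeps its last pose, push and grip.
It also fails if it takes over 45 s, if anything falls off the work surface, if the arm or the gripper's body presses on something with over 40 N, if the wrist force passes 120 N, or if a joint passes its speed limit or range.

## Working session

There is one attempt and no reset: what is moved stays moved. The work goes in short steps, Python scripts to look and compute and a shell command to move; the robot and the scene stay as the last step left them, time stands still between calls to the robot, and variables do not carry over. Pictures are saved under pics/ and viewed, at most 10 in all, crops included, and the job is handed in when it is done.

```bash
mkdir -p pics; python3 - <<'E'
from rig import *
import cv2
for n in("scene","top"):
    cv2.imwrite(f"pics/{n}0.png",get_image(n)); c=calibration(n); print(n,c["intrinsics"],c["D"],c["pose"])
s=sense();print(s["t"],s["ee_pos"],s["ee_rot"],s["force"])
E
```

```text
scene [[501.3472384    0.         312.98967889]
 [  0.         501.3472384  205.26086346]
 [  0.           0.           1.        ]] [-0.02103679  0.          0.          0.          0.        ] [[-0.68225647  0.5693621  -0.45864246  1.12097661]
 [ 0.73099242  0.5198378  -0.44206192  0.59516047]
 [-0.01327361 -0.63686377 -0.77086208  1.05787115]
 [ 0.          0.          0.          1.        ]]
top [[469.16850408   0.         324.40987517]
 [  0.         469.16850408 201.66298554]
 [  0.           0.           1.        ]] [-0.1409469  0.         0.         0.         0.       ] [[-0.00828462 -0.99546164  0.09480237  0.41936039]
 [-0.99996377  0.00806184 -0.00273273  0.00217234]
 [ 0.00195604 -0.09482157 -0.99549236  1.41059294]
 [ 0.          0.          0.          1.        ]]
0.1 [0.16637235 0.52376169 0.24455919] [[-9.52998594e-01  3.02973613e-01 -8.18191933e-04]
 [ 3.02974521e-01  9.52997580e-01 -1.43256589e-03]
 [ 3.45705267e-04 -1.61312459e-03 -9.99998639e-01]] [ 0.94015112 -0.14371303  0.52086333]
```

View pics/scene0.png

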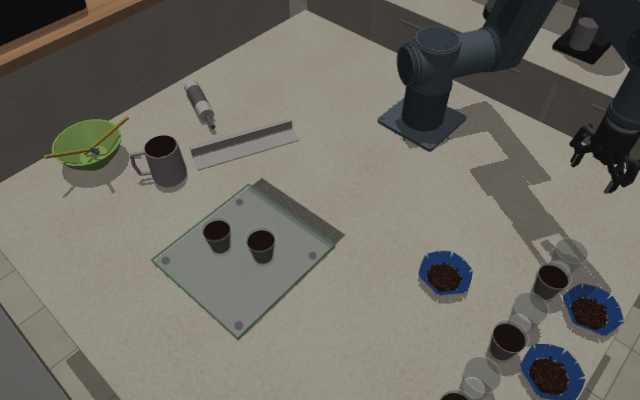

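View pics/top0.png

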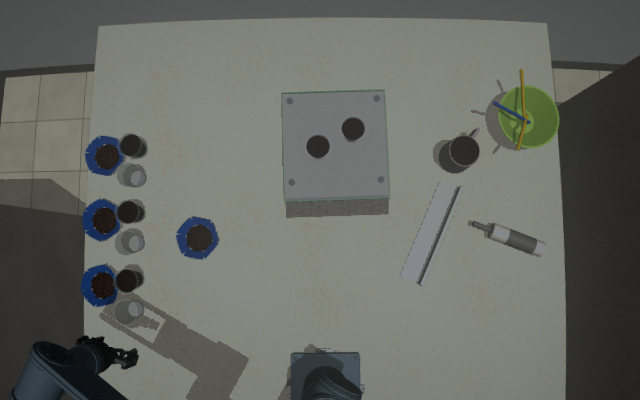

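The scene view shows the rail at about (195-298, 125-165), beside the glass with its front edge from (250,185) to (335,245). In the top view the rail runs from (410,280) to (452,185), the glass front edge from (285,200) to (388,197), and the pitcher sits at (460,150). Next I'll take a closer crop of each.

```bash
cat > h.py <<'E'
from rig import *
import cv2, numpy as np
def px2w(n,uv,z=0.):
    c=calibration(n);P=np.array(c["pose"]);K=np.array(c["intrinsics"]);D=np.array(c["D"])
    p=cv2.undistortPoints(np.array(uv,float).reshape(-1,1,2),K,D).reshape(-1,2)
    r=np.c_[p,np.ones(len(p))]@P[:3,:3].T
    return P[:3,3]+r*((z-P[2,3])/r[:,2])[:,None]
def w2px(n,X):
    c=calibration(n);P=np.linalg.inv(np.array(c["pose"]))
    return cv2.projectPoints(np.array(X,float).reshape(-1,1,3),cv2.Rodrigues(P[:3,:3])[0],P[:3,3],np.array(c["intrinsics"]),np.array(c["D"]))[0].reshape(-1,2)
E
python3 - <<'E'
import cv2,numpy as np
t=cv2.imread("pics/top0.png");s=cv2.imread("pics/scene0.png")
a=cv2.resize(t[170:295,270:470],None,fx=4,fy=4,interpolation=cv2.INTER_CUBIC)
cv2.imwrite("pics/topc.png",cv2.convertScaleAbs(a,alpha=1.4))
b=cv2.resize(s[110:260,180:350],None,fx=4,fy=4,interpolation=cv2.INTER_CUBIC)
cv2.imwrite("pics/scenec.png",cv2.convertScaleAbs(b,alpha=1.4))
E
```

```text
(no output)
```

View pics/topc.png

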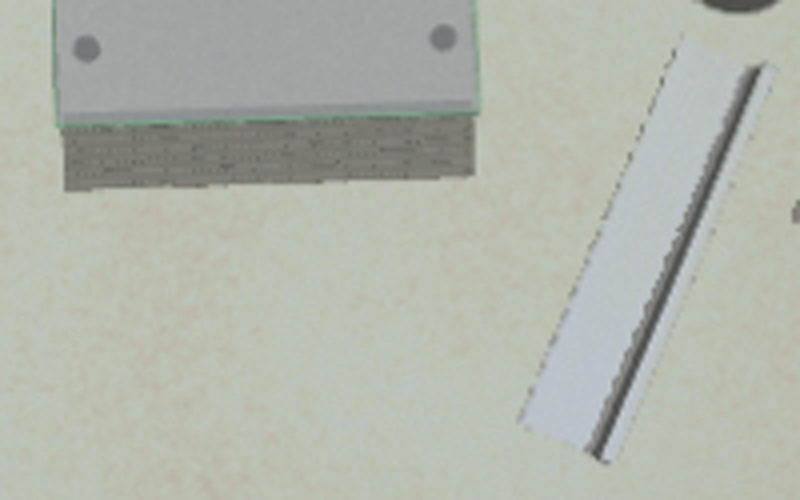

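View pics/scenec.png

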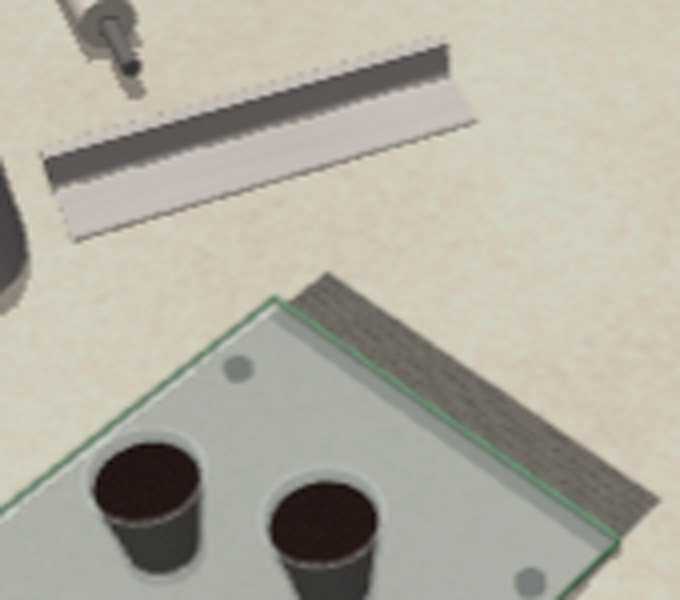

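The top crop shows these points (crop pixels):
- Glass front-edge corners: (62,126) and (480,113).
- Flange free-edge corners: (521,422) and (681,40).
- Upstand's outer top edge: (609,463) to (777,68).

The scene crop gives a second fix: glass corners (277,298) and (617,541), flange corners (478,122) and (75,241).

```bash
python3 - <<'E'
from h import *
f=lambda p,o:(np.array(p,float)+.5)/4-.5+o
T=lambda p,z:px2w("top",f(p,[270,170]),z); S=lambda p,z:px2w("scene",f(p,[180,110]),z)
np.set_printoptions(precision=4,suppress=True)
def show(k,a,b):
    d=a-b;print(k,a[:2],b[:2],"len",np.hypot(*d[:2]),"yaw of x",np.degrees(np.arctan2(d[1],d[0]))-90)
g=T([[62,126],[480,113]],.009);show("glass top L,R",*g)
g2=S([[617,541],[277,298]],.012);show("glass scene",*g2)
r=T([[521,422],[681,40]],.003);show("rail edge top L,R",*r)
u=T([[609,463],[777,68]],.032);show("upstand outer top",*u)
r2=S([[478,122],[75,241]],.003);show("rail edge scene",*r2)
m=T([[64,190],[475,176]],0.001);show("adhesive front",*m)
E
```

```text
glass top L,R [0.5554 0.1163] [ 0.5627 -0.1982] len 0.31460780783503944 yaw of x 1.3281602031586175
glass scene [0.5583 0.1236] [ 0.5639 -0.1903] len 0.31396559520217104 yaw of x 1.019539301515735
rail edge top L,R [ 0.3308 -0.2256] [ 0.6182 -0.3552] len 0.3152348130463926 yaw of x 65.73767574868083
upstand outer top [ 0.3016 -0.2856] [ 0.5926 -0.4206] len 0.3208140975830088 yaw of x 65.11916835380862
rail edge scene [ 0.3329 -0.2176] [ 0.6208 -0.3478] len 0.3159733168823748 yaw of x 65.6628175772297
adhesive front [0.5078 0.1155] [ 0.5157 -0.1946] len 0.31013928033108445 yaw of x 1.4740086961430023
```

Both cameras agree to within a few mm. The glass front mid is about (0.560,-0.037) with yaw 1.25°. The rail origin is about (0.448,-0.347) with yaw 65.6°, and its fitted origin is about (0.519,-0.038). I'll move above the rail now.

```bash
python3 -m pendant '[[1.4,-4.35,-0.3,0,0,-0.006,1],[1.4,-4.35,-0.3,0,0,-0.006,1],[1.4,-4.35,-0.3,0,0,-0.006,1],[1.4,-4.35,-0.3,0,0,-0.006,1],[1.4,-4.35,-0.3,0,0,-0.006,1],[1.4,-4.35,-0.3,0,0,-0.006,1],[1.4,-4.35,-0.3,0,0,-0.006,1],[1.4,-4.35,-0.3,0,0,-0.006,1],[1.4,-4.35,-0.3,0,0,-0.006,1],[1.4,-4.35,-0.3,0,0,-0.006,1],[1.4,-4.35,-0.3,0,0,-0.006,1],[1.4,-4.35,-0.3,0,0,-0.006,1],[1.4,-4.35,-0.3,0,0,-0.006,1],[1.4,-4.35,-0.3,0,0,-0.006,1],[1.4,-4.35,-0.3,0,0,-0.006,1],[1.4,-4.35,-0.3,0,0,-0.006,1],[1.4,-4.35,-0.3,0,0,-0.006,1],[1.4,-4.35,-0.3,0,0,-0.006,1],[1.4,-4.35,-0.3,0,0,-0.006,1],[1.4,-4.35,-0.3,0,0,-0.006,1]]'
python3 - <<'E'
from h import *
s=sense();R=s["ee_rot"];print(s["ee_pos"],np.degrees(np.arctan2(R[1][1],R[0][1])),np.array(R)[:,2],s["force"])
E
```

```text
t: 2.1
ee_pos: [0.4467, -0.3475, 0.1846]
ee_rot: [[-0.91, 0.416, -0.001], [0.416, 0.91, 0.001], [0.001, 0.001, -1.0]]
force: [0.1, 0.2, 0.5]
gripper_width: 1.0
gripper_force: 0.0
[ 0.4466787  -0.34752763  0.18459587] 65.44838844561099 [-5.42922228e-04  8.36709731e-04 -9.99999503e-01] [0.10357571 0.20221896 0.48962501]
```

```bash
python3 -m pendant '[[0.05,0,-3,0,0,0,1],[0.05,0,-3,0,0,0,1],[0.05,0,-3,0,0,0,1],[0,0,-3,0,0,0,1],[0,0,-2.5,0,0,0,1],[0,0,-1.2,0,0,0,1],[0,0,-0.5,0,0,0,1],[0,0,0,0,0,0,0.4],[0,0,0,0,0,0,0],[0,0,0,0,0,0,0],[0,0,0,0,0,0,0],[0,0,0,0,0,0,0],[0,0,0,0,0,0,0],[0,0,0,0,0,0,0]]'
```

```text
t: 3.5
ee_pos: [0.4486, -0.3467, 0.0244]
ee_rot: [[-0.91, 0.415, 0.001], [0.415, 0.91, -0.002], [-0.002, -0.001, -1.0]]
force: [-1.5, -1.1, 6.9]
gripper_width: 0.124
gripper_force: 59.7
```

Gripped. The upward force comes from the pads swinging forward against the rail. I'll lift, turn it -64.2° and carry it in front of the glass.

```bash
python3 -m pendant '[[0,0,1,0,0,0,0],[0,0,1.5,0,0,0,0],[-0.5,0.5,2,0,0,0,0],[-0.5,1,1.5,0,0,0,0],[0.15,2,0,0,0,-0.08,0],[0.15,2.2,0,0,0,-0.08,0],[0.15,2.2,0,0,0,-0.08,0],[0.15,2.2,0,0,0,-0.08,0],[0.15,2.2,0,0,0,-0.08,0],[0.15,2.2,0,0,0,-0.08,0],[0.15,2.2,0,0,0,-0.08,0],[0.15,2.2,0,0,0,-0.08,0],[0.15,2.2,0,0,0,-0.08,0],[0.15,2.2,0,0,0,-0.08,0],[0.15,2.2,0,0,0,-0.08,0],[0.15,2.2,0,0,0,-0.08,0],[0.15,2.2,0,0,0,-0.08,0],[0.05,1,0,0,0,-0.08,0],[0,0,0,0,0,0,0],[0,0,0,0,0,0,0]]'
python3 - <<'E'
from h import *
s=sense();R=s["ee_rot"];print(s["ee_pos"],np.degrees(np.arctan2(R[1][1],R[0][1])),s["force"],s["wrist_torque"])
t=get_image("top");sc=get_image("scene")
a=cv2.resize(t[160:270,260:410],None,fx=5,fy=5,interpolation=cv2.INTER_CUBIC)
cv2.imwrite("pics/t1.png",cv2.convertScaleAbs(a,alpha=1.4))
b=cv2.resize(sc[120:270,200:390],None,fx=4,fy=4,interpolation=cv2.INTER_CUBIC)
cv2.imwrite("pics/s1.png",cv2.convertScaleAbs(b,alpha=1.4))
E
```

```text
t: 5.5
ee_pos: [0.458, -0.0368, 0.0835]
ee_rot: [[-0.026, 1.0, -0.0], [1.0, 0.026, -0.0], [-0.0, -0.0, -1.0]]
force: [-0.2, -0.4, -2.7]
gripper_width: 0.124
gripper_force: 58.7
[ 0.45795262 -0.03679517  0.08345687] 1.4891590098821519 [-0.21460468 -0.4012101  -2.70828415] [-0.04668345  0.07909124 -0.01961293]
```

View pics/s1.png

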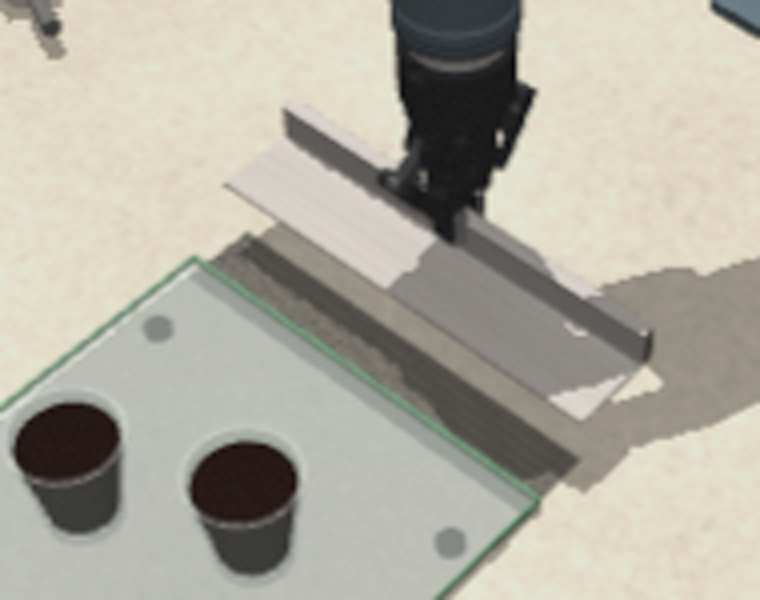

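View pics/t1.png

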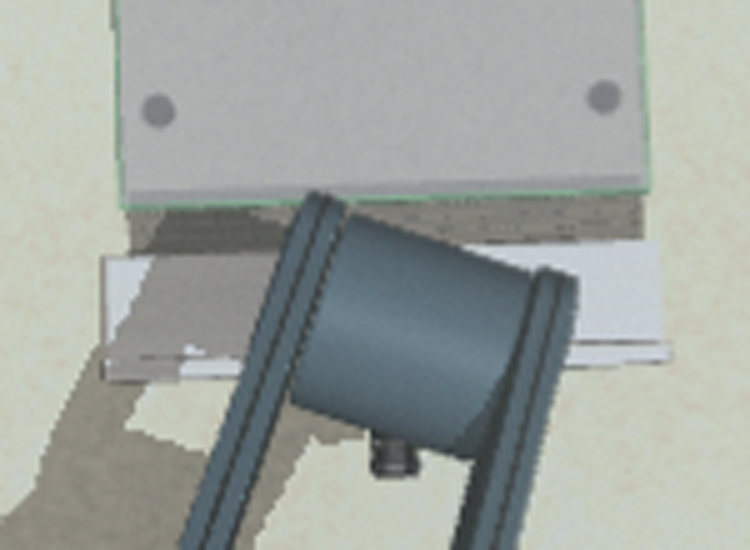

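The scene view shows the rail held with its flange towards the glass: free-edge corners at crop (587,420) left and (225,185) right. In the top view they are at (103,258) and (658,240), with the glass corners at (122,207) and (649,191).

```bash
python3 - <<'E'
from h import *
np.set_printoptions(precision=4,suppress=True)
ft=lambda p:(np.array(p,float)+.5)/5-.5+[260,160]
fs=lambda p:(np.array(p,float)+.5)/4-.5+[200,120]
T=[[103,258],[658,240]];S=[[587,420],[225,185]]
def show(k,a,b):
    d=a-b;print(k,a[:2],b[:2],"mid",(a+b)[:2]/2,"len",np.hypot(*d[:2]),"yaw",np.degrees(np.arctan2(d[1],d[0]))-90)
for z in(.056,.062):
    show(f"edge top z{z}",*px2w("top",ft(T),z)); show(f"edge scene z{z}",*px2w("scene",fs(S),z))
show("glass top",*px2w("top",ft([[122,207],[649,191]]),.009))
show("glass scene",*px2w("scene",fs([[539,498],[196,258]]),.012))
def ray(n,p):
    o=px2w(n,p,0.);q=px2w(n,p,.1);return o,(q-o)
for i in(0,1):
    a,d=ray("top",ft([T[i]]));b,e=ray("scene",fs([S[i]]));
    A=np.c_[d[0],-e[0]];s=np.linalg.lstsq(A,(b-a)[0],rcond=None)[0];print("triang",a[0]+d[0]*s[0],b[0]+e[0]*s[1])
E
```

```text
edge top z0.056 [0.5216 0.1268] [ 0.5295 -0.1955] mid [ 0.5255 -0.0343] len 0.32238286953124373 yaw 1.3903079816537343
edge scene z0.056 [0.5145 0.1255] [ 0.5281 -0.1935] mid [ 0.5213 -0.034 ] len 0.3193210725727379 yaw 2.4520403113469484
edge top z0.062 [0.5212 0.1262] [ 0.529  -0.1946] mid [ 0.5251 -0.0342] len 0.32095491493741274 yaw 1.3903079816537343
edge scene z0.062 [0.5181 0.1283] [ 0.5317 -0.1888] mid [ 0.5249 -0.0302] len 0.31740872443004886 yaw 2.4520403113469342
glass top [0.5558 0.1197] [ 0.5629 -0.1975] mid [ 0.5594 -0.0389] len 0.31731194514702676 yaw 1.2857078020185924
glass scene [0.5557 0.123 ] [ 0.5644 -0.1909] mid [ 0.5601 -0.0339] len 0.3139543928716336 yaw 1.5802882786994275
triang [0.5211 0.1261 0.0631] [0.5188 0.1289 0.0632]
triang [ 0.5295 -0.1955  0.0559] [ 0.5279 -0.1938  0.0556]
```

```bash
python3 -m pendant '[[0,-0.1,-1.5,0,0,0,0],[0,-0.1,-1.5,0,0,0,0],[0,-0.1,-1.2,0,0,0,0],[0,0,-0.8,0,0,0,0],[0,0,-0.4,0,0,0,0],[0,0,-0.2,0,0,0,0],[0,0,-0.1,0,0,0,0],[0,0,-0.1,0,0,0,0],[0,0,0,0,0,0,0]]'
```

```text
t: 6.5
ee_pos: [0.4583, -0.0399, 0.0256]
ee_rot: [[-0.023, 1.0, 0.001], [1.0, 0.023, -0.0], [-0.0, 0.001, -1.0]]
force: [0.2, -0.1, -1.8]
gripper_width: 0.129
gripper_force: 58.7
```

```bash
python3 -m pendant '[[0,0,-0.1,0,0,0,0],[0,0,-0.1,0,0,0,0],[0,0,0,0,0,0,0]]'
python3 - <<'E'
from h import *
s=sense();R=np.array(s["ee_rot"]);print(s["ee_pos"],np.degrees(np.arctan2(R[1,1],R[0,1])),s["force"],s["wrist_torque"])
t=get_image("top");sc=get_image("scene")
a=cv2.resize(t[185:245,270:400],None,fx=6,fy=6,interpolation=cv2.INTER_CUBIC)
b=cv2.resize(sc[150:270,220:380],None,fx=5,fy=5,interpolation=cv2.INTER_CUBIC)
cv2.imwrite("pics/t2.png",cv2.convertScaleAbs(a,alpha=1.4));cv2.imwrite("pics/s2.png",cv2.convertScaleAbs(b,alpha=1.4))
E
```

```text
t: 6.8
ee_pos: [0.4584, -0.0399, 0.0244]
ee_rot: [[-0.023, 1.0, 0.001], [1.0, 0.023, -0.0], [-0.0, 0.001, -1.0]]
force: [-2.7, -0.5, 8.6]
gripper_width: 0.124
gripper_force: 60.4
[ 0.45843219 -0.03985737  0.02439205] 1.3373392371573216 [-2.73762984 -0.51366698  8.63063777] [ 0.10847419  0.6044521  -0.00988142]
```

View pics/s2.png

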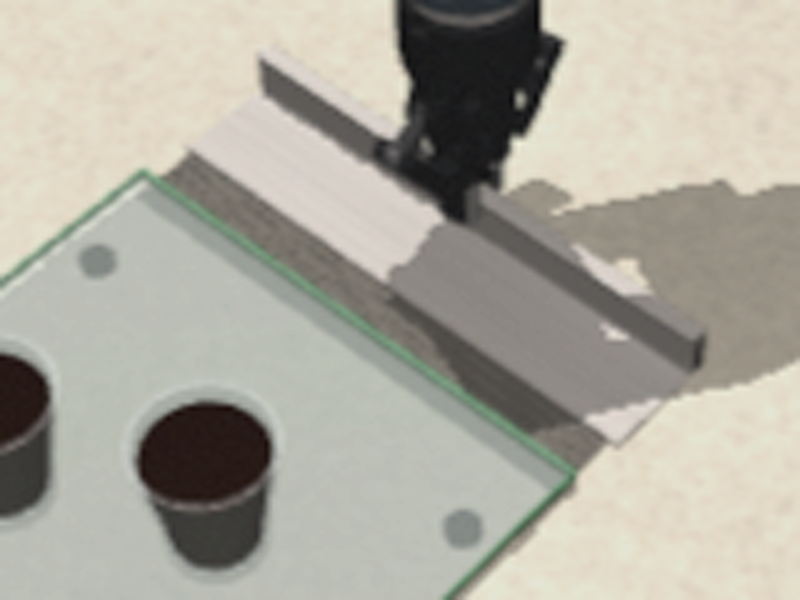

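View pics/t2.png

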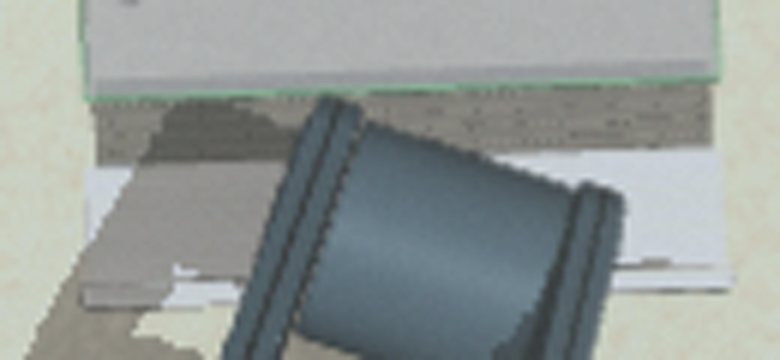

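The rail lies flat on the counter in front of the glass. In the scene crop the flange corners are (617,444) and (190,151), against glass corners (575,478) and (145,174). In the top crop they are (84,166) and (721,149), against (87,99) and (720,80).

```bash
python3 - <<'E'
from h import *
np.set_printoptions(precision=4,suppress=True)
ft=lambda p:(np.array(p,float)+.5)/6-.5+[270,185]
fs=lambda p:(np.array(p,float)+.5)/5-.5+[220,150]
def show(k,R,G):
    y=lambda a:np.degrees(np.arctan2(*(a[0]-a[1])[[1,0]]))-90
    L=lambda a:np.hypot(*(a[0]-a[1])[:2])
    t=np.radians(y(G));M=np.array([[np.cos(t),np.sin(t)],[-np.sin(t),np.cos(t)]])
    print(k,"yaw r,g",y(R),y(G),"len",L(R),L(G),"edge mid in glass frame",M@((R-G)[:,:2].mean(0)), "L,R x",(M@(R-G)[:,:2].T)[0])
show("top",px2w("top",ft([[84,166],[721,149]]),.003),px2w("top",ft([[87,99],[720,80]]),.009))
show("scene",px2w("scene",fs([[617,444],[190,151]]),.003),px2w("scene",fs([[575,478],[145,174]]),.012))
E
```

```text
top yaw r,g 1.0579099058065253 1.265744000436257 len 0.3202256703777096 0.3176065066955769 edge mid in glass frame [-0.0337  0.0014] L,R x [-0.0331 -0.0343]
scene yaw r,g 1.6012867002853852 1.3245030384036198 len 0.3144706085234807 0.3158240046958603 edge mid in glass frame [-0.0348 -0.0007] L,R x [-0.0356 -0.0341]
```

Aligned, with 0.3 mm lateral and ~0° yaw error and a gap of 34 mm. I'll ease the pressure slightly and slide it in 59 mm along the glass's x axis, starting with a first part and a check.

```bash
python3 -m pendant '[[0,0,0.1,0,0,0,0],[0.5,0.01,0,0,0,0,0],[0.5,0.01,0,0,0,0,0],[0.5,0.01,0,0,0,0,0],[0.5,0.01,0,0,0,0,0],[0.5,0.01,0,0,0,0,0],[0.5,0.01,0,0,0,0,0],[0.5,0.01,0,0,0,0,0],[0.4,0.01,0,0,0,0,0],[0,0,0,0,0,0,0]]'
```

```text
t: 7.9
ee_pos: [0.4976, -0.039, 0.0244]
ee_rot: [[-0.023, 1.0, 0.0], [1.0, 0.023, -0.0], [-0.0, 0.0, -1.0]]
force: [-1.5, 1.9, 2.8]
gripper_width: 0.126
gripper_force: 59.5
```

```bash
python3 -m pendant '[[0.4,0.01,0,0,0,0,0],[0.4,0.01,0,0,0,0,0],[0.4,0.01,0,0,0,0,0],[0.4,0.01,0,0,0,0,0],[0.3,0.01,0,0,0,0,0],[0.1,0,0,0,0,0,0],[0,0,0,0,0,0,0]]'
python3 - <<'E'
from h import *
s=sense();R=np.array(s["ee_rot"]);print(s["ee_pos"],np.degrees(np.arctan2(R[1,1],R[0,1])),s["force"],s["wrist_torque"])
t=get_image("top");sc=get_image("scene")
a=cv2.resize(t[175:235,270:400],None,fx=5,fy=5,interpolation=cv2.INTER_CUBIC)
b=cv2.resize(sc[160:262,220:350],None,fx=5,fy=5,interpolation=cv2.INTER_CUBIC)[:295*2]
w=np.zeros((300+510-220,650,3),np.uint8);w=np.vstack([a[:250],b])[:600+160]
w=cv2.resize(w,None,fx=.78,fy=.78,interpolation=cv2.INTER_AREA)
print(w.shape);cv2.imwrite("pics/f3.png",cv2.convertScaleAbs(w,alpha=1.4))
E
```

```text
t: 8.6
ee_pos: [0.5163, -0.0384, 0.0244]
ee_rot: [[-0.023, 1.0, -0.002], [1.0, 0.023, 0.0], [0.0, -0.002, -1.0]]
force: [-5.9, -0.4, 7.7]
gripper_width: 0.129
gripper_force: 60.1
[ 0.51628315 -0.03840894  0.02441677] 1.3418868534282233 [-5.9487539  -0.36113208  7.74036245] [-0.11779812  0.9163007  -0.05849077]
(593, 507, 3)
```

View pics/f3.png

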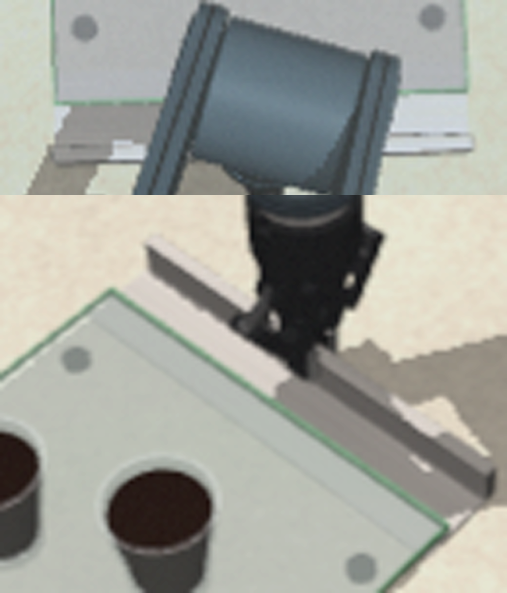

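The picture shows the flange evenly tucked under the front edge, visible through the glass as a parallel band, with rail ends near the sheet corners. The glass corners are at crop (57,102) and (467,90) in the top part and (113,291) and (446,526) in the scene part. I'll check numerically that the glass and cups haven't shifted, and measure the tuck.

```bash
python3 - <<'E'
from h import *
np.set_printoptions(precision=4,suppress=True)
for n,bx in(("top",[(280,385,88,175),(425,480,125,180),(170,225,210,265)]),("scene",[(150,240,235,340),(140,190,130,190)])):
    a=cv2.imread(f"pics/{n}0.png");b=get_image(n);cv2.imwrite(f"pics/{n}9.png",b)
    for x0,x1,y0,y1 in bx:
        f=lambda i:cv2.cvtColor(i[y0:y1,x0:x1],cv2.COLOR_BGR2GRAY).astype(np.float32)
        print(n,(x0,y0),cv2.phaseCorrelate(f(a),f(b),cv2.createHanningWindow((x1-x0,y1-y0),cv2.CV_32F)))
s=1/.78
ft=lambda p:(np.array(p,float)*s+.5)/5-.5+[270,175]
fs=lambda p:((np.array(p,float)-[0,195])*s+.5)/5-.5+[220,160]
y=lambda a:np.degrees(np.arctan2(*(a[0]-a[1])[[1,0]]))-90
g=px2w("top",ft([[57,102],[467,90]]),.009);o=px2w("top",ft([[54,165],[472,150]]),.026)
o=px2w("top",ft([[54,154],[472,138]]),.032)
print("top glass",g.mean(0),y(g),"upstand",o.mean(0),y(o))
g=px2w("scene",fs([[446,526],[113,291]]),.012);o=px2w("scene",fs([[493,468],[148,246]]),.032)
print("scene glass",g.mean(0),y(g),"upstand inner top",o.mean(0),y(o))
E
```

```text
top (280, 88) ((-0.05341069540037324, -0.06326754155555392), 1.006312989943312)
top (425, 125) ((0.03507018855385269, -0.002622656521200639), 0.9753156561321682)
top (170, 210) ((-0.03470376475486603, -0.014879848196112988), 0.9971380554305183)
scene (150, 235) ((0.0014008074581042251, -0.037789995587587555), 0.9484542297237695)
scene (140, 130) ((-0.024729027279921212, -0.02411425078922136), 0.9767355917692184)
top glass [ 0.5599 -0.0392  0.009 ] 1.2231840102270155 upstand [ 0.5196 -0.0389  0.032 ] 1.7206513442470879
scene glass [ 0.561  -0.0339  0.012 ] 1.3638217991279618 upstand inner top [ 0.5208 -0.0327  0.032 ] 2.954601518177469
```

The glass, cups, pitcher and boat haven't moved (<0.1 px). The tuck is about 23.6 mm, so I'll ease the pressure, nudge forward and read the forces.

```bash
python3 -m pendant '[[0,0,0.1,0,0,0,0],[0.1,0,0,0,0,0,0],[0,0,0,0,0,0,0]]'
```

```text
t: 9.1
ee_pos: [0.5187, -0.0386, 0.0251]
ee_rot: [[-0.023, 1.0, 0.001], [1.0, 0.023, -0.0], [-0.0, 0.001, -1.0]]
force: [-0.4, -0.2, -2.3]
gripper_width: 0.127
gripper_force: 58.7
```

```bash
python3 -m pendant '[[-0.1,0,0,0,0,0,0],[0,0,-0.1,0,0,0,0],[0,0,-0.1,0,0,0,0],[0,0,0,0,0,0,0],[0,0,0,0,0,0,0]]'
```

```text
t: 9.6
ee_pos: [0.5171, -0.0385, 0.0244]
ee_rot: [[-0.023, 1.0, 0.0], [1.0, 0.023, -0.0], [-0.0, 0.0, -1.0]]
force: [-4.8, 1.0, 9.2]
gripper_width: 0.129
gripper_force: 60.5
```

```bash
python3 -m pendant '[[0,0,-0.02,0,0,0,0],[0,0,0,0,0,0,0],[0,0,0,0,0,0,0],[0,0,0,0,0,0,0],[0,0,0,0,0,0,0]]'
python3 - <<'E'
from h import *
for n,bx in(("top",(280,385,88,175)),("scene",(150,240,235,340))):
    a=cv2.imread(f"pics/{n}0.png");b=get_image(n);x0,x1,y0,y1=bx
    f=lambda i:cv2.cvtColor(i[y0:y1,x0:x1],cv2.COLOR_BGR2GRAY).astype(np.float32)
    print(n,cv2.phaseCorrelate(f(a),f(b),cv2.createHanningWindow((x1-x0,y1-y0),cv2.CV_32F)))
    if n=="scene":cv2.imwrite("pics/s4.png",cv2.convertScaleAbs(cv2.resize(b[150:270,220:380],None,fx=5,fy=5,interpolation=cv2.INTER_CUBIC),alpha=1.4))
E
```

```text
t: 10.1
ee_pos: [0.5171, -0.0385, 0.0244]
ee_rot: [[-0.023, 1.0, 0.0], [1.0, 0.023, -0.0], [-0.0, 0.0, -1.0]]
force: [-4.7, 1.6, 11.7]
gripper_width: 0.125
gripper_force: 60.7
top ((-0.062131711992087446, 0.03176264937970075), 0.9948895189497206)
scene ((0.057843966167475, 0.009055522541352445), 0.967862065633138)
```

View pics/s4.png

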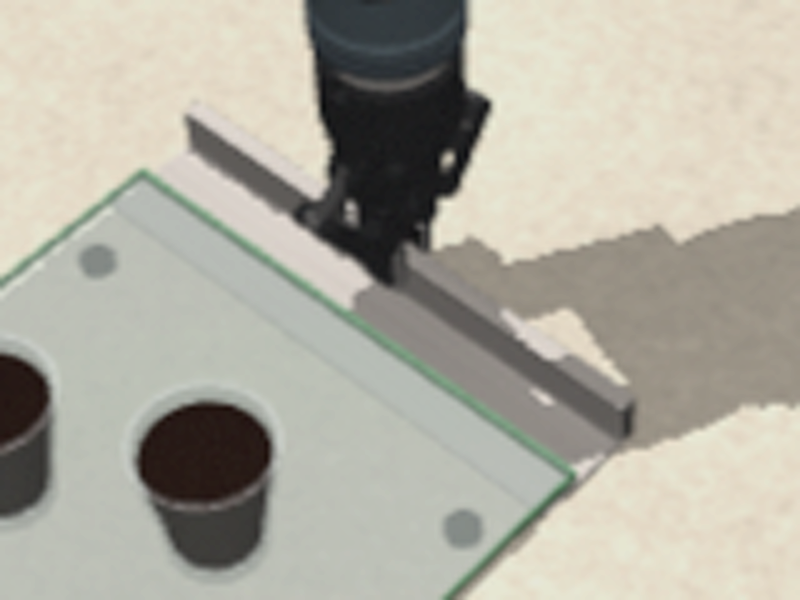

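The final view shows the free edge through the glass from (112,207) to (530,508), parallel to the front edge from (145,174) to (575,478) and clear of the bumpers. The rail's ends line up with the corners, the glass hasn't moved, and the gripper is pressing with about 10-12 N. I'm handing in.

```bash
python3 -c "
from rig import *
print(hand_in())"
```

```text
the job is handed in; nothing more can be done
None
```

I handed the job in at about 10 s: the rail is tucked about 24–25 mm under the glass along its whole length, ends in line with the corners, and the gripper is still holding it down with about 10–12 N; the glass and cups measured unmoved at the end, and the boat and pitcher when last checked, just before the final press.

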